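# Change over a blood-typing cassette on the sloped viewer

### The arm

A 7-joint arm with a two-finger parallel gripper is mounted at the origin on the work surface. World frame = base frame: x ahead of the robot, y to its left, z up, the work surface at z = 0. Lengths are in m, angles in rad, forces in N, time in s.
With the tool pointing down it reaches from about 0.4 to 0.85 m from the base axis. Payload 4.5 kg.
Tool frame: the origin (TCP) lies midway between the tips of the shut fingers; the grasp point (between the pads) lies 19 mm behind it; z points along the fingers, y is the line along which they close (so a half turn about z gives the same grasp; the last joint's range is limited). The gripper opens to 88 mm and grips with 3 to 60 N. Pads are 18 mm wide; open, the fingers measure 123 mm over their backs; the gripper's body (75 mm by 187 mm) begins 45 mm behind the grasp point.
Start: joints at [1.19, 0.689, -0.195, 1.565, 0.157, 0.902, -0.215], TCP at [0.252, -0.572, 0.239] pointing down, gripper open.
Joint ranges: [-3.01, 3.01], [-0.46, 2.08], [-1.47, 1.51], [0.13, 2.56], [-1, 4.14], [0.04, 2.09], [-2.66, 2.66]. Speed limits (rad/s): [2.57, 2.57, 3.14, 3.14, 3.14, 3.14, 3.14].

### API

Orientations are given as a unit quaternion [x, y, z, w].
In Python, from plant import sensors, eyes, finish_job gives the robot as it stands.
- The arm moves only by the tool send_rows, never from a script. Its argument "rows" is text: rows parted by semicolons, each of 4 numbers parted by spaces: the shift along the tool's x, y, z normalised to -1 to 1, where 1 is 30 cm, then the turn about the tool's z normalised to -1 to 1, where 1 is 2 pi rad. A call has 1 to 10 rows; each row is the pose to reach, as a shift and turn from the pose commanded when the call began, along the tool's axes at that moment, turning the shorter way round; what a row does not reach only later rows make up. A row lasts 1/12 s, in which the tool goes at most 41.7 mm and 7.16 degrees, less where a joint would pass 70% of its speed; a pose out of reach is approached as far as the arm can. A call with a number of a shift or a turn outside -1 to 1 is refused whole. A call with a gripper value outside its range is refused whole. "jaw" is the closure, from -1 (fully open) to 1 (shut), set as the call begins (left out, the last holds). The fingers move at their own pace and stop on an object; "force" is the grip in N (left out, the last holds). Time passes only in rows, so rows that repeat a pose let the fingers close. It gives the time, the measured TCP pose, the force, the opening and the grip force at its end, in the units of the state.
- sensors.get_state(): the state, without advancing time (a new reading comes with each control period).
- eyes.snapshot(name): name is "side" or "top"; returns (picture, depth): 480x640x3 uint8, red, green, blue; 480x640 float32, m along the optical axis (not along the pixel's ray), 0 where there is no reading.
- eyes.calibration(name): a dict with "fov_y" (degrees; the focal length in pixels is half the picture's height over the tangent of half this angle, whatever the lens; pixels are square), "cx", "cy" (the principal point, pixels), "dist_coeffs" ([k1, k2, p1, p2, k3] as OpenCV has them; the pictures are not rectified), "world_from_camera" (4x4, takes a point from camera to world coordinates). Camera axes: x right, y down, z forward; pixel columns grow to the right and rows downward; lengths in m; the calibration is good to about 2 mm. A picture is of the moment at which its call begins. calibration takes no time and is no camera call.
- finish_job(): hands the job in; it is judged then, once.
The state is a dict: "clock": time; "q": joint angles; "qd": joint speeds; "joint_torque": joint torques, N m; "tool_pos": TCP position; "eef_rot": TCP orientation; "contact_force": force on the tool from outside, world axes, zero at the start; "moment": the same for the moment, N m; "opening": opening from 0.0 (shut) to 1.0 (fully open); "finger_force": force on a finger pad.
Only numpy, scipy, OpenCV 4.12 (cv2) and the standard library are available. Lean on these libraries where they do the work, as an engineer would, in place of code of your own. Each camera call takes 0.05 s, during which the arm holds its last target. There are 200 camera calls.

### The job

At the blood-bank counter, first take the finished red cassette off the sloped viewer and lay it flat in the steel tray, beside the grey one already there. Then set the new green cassette from the white basket on the bay you have freed: flat on the narrow sloped plinth, lengthways up the slope, square between the two side stops and right down against the lower lip (either end up). Set the cassettes down rather than dropping them, and leave the blue cassette, the grey cassette, the carton and the bottle where they are.

Things in the scene. Friction and masses are not known exactly. Their poses are not given: they have to be found in the camera images.
- viewer: fixed white sloped viewing stand on grey feet, 115 (x) x 186 (y) mm, facing up and towards the robot: its face rises away from the robot at 0.38 rad (22 deg), from about 35 to 85 mm high. Two bays side by side, 84 mm between centres. Origin on the counter, 75 mm below the midpoint of the bay origins; z up, x away from the robot
- bay_left: bay on the viewer's +y side: a narrow white plinth 76 (x) x 34 (y) mm, 10 mm above the viewer's face, so a cassette overhangs 6 mm each side. Frame: x up the slope, y across, z square out of it. Origin on the plinth top, where the centre of a seated cassette's underside comes; its lower end then touches the black lip (face at x = -40 mm, 40 mm wide, 6 mm high)
- bay_right: bay on the viewer's -y side, made like bay_left, frame likewise. On each bay two black side stops, 6 mm thick and 53 mm apart between them, flank the lower end from x = -40 to -22 mm, rising 6 mm above the plinth top like the lip; the rest of the sides is free for the fingers
- red_cassette: the finished red cassette, lying in one of the two bays (either one) at the start: flat box-shaped test cassette 80 (its x) x 46 (its y) x 15 mm thick, about 45 g, both ends alike, white label with a row of four round wells on top; origin at the centre of its underside, z out of its top
- green_cassette: the new green cassette, lying in the white basket at any yaw: flat box-shaped test cassette 80 (its x) x 46 (its y) x 15 mm thick, about 45 g, both ends alike, white label with a row of four round wells on top; origin at the centre of its underside, z out of its top
- blue_cassette: the blue cassette in the viewer's other bay, still being read; leave it there (38 mm free between the sides of two seated cassettes): flat box-shaped test cassette 80 (its x) x 46 (its y) x 15 mm thick, about 45 g, both ends alike, white label with a row of four round wells on top; origin at the centre of its underside, z out of its top
- grey_cassette: an older grey cassette lying in the half of the steel tray nearer the robot; leave it: flat box-shaped test cassette 80 (its x) x 46 (its y) x 15 mm thick, about 45 g, both ends alike, white label with a row of four round wells on top; origin at the centre of its underside, z out of its top
- tray: fixed shallow steel tray 240 (x) x 150 (y) x 25 mm high, walls and floor 5 mm thick, on one side of the viewer (either one); origin at the centre of its underside, inner floor 5 mm above it
- basket: fixed white slatted plastic basket 240 (x) x 150 (y) x 45 mm high, walls and floor 5 mm thick, on the side of the viewer away from the tray; origin at the centre of its underside, inner floor 5 mm above it
- carton: small cardboard carton 50 x 50 x 40 mm in the other half of the basket; origin at the centre of its underside
- bottle: amber glass bottle with white cap, 44 mm diameter, 115 mm high, standing loose on the counter on one side of the viewer (either one); origin at the centre of its underside
- scanner: barcode scanner head on a fixed stand, 147 mm high, base 52 mm in diameter, head 75 (x) x 34 (y) mm, on the side of the viewer away from the bottle; origin at the centre of its underside
Mind the look-alikes: they are no part of the job. There is more than one size of the red_cassette; the job needs the largest.

How it is judged:
On the way, in this order (a step that is already met when the one before it is completed fails the run):
1. the red cassette lies released, flat on the floor of the steel tray (x of red_cassette in the frame of tray between -0.11 and 0.11 m and y of red_cassette in the frame of tray between -0.065 and 0.065 m and z of red_cassette in the frame of tray between 0 and 0.009 m and angle between red_cassette's own z axis and vertical below 0.1 rad and contact force between the fingers and red_cassette below 0.05 N and linear speed of red_cassette below 0.02 m/s), for 0.2 s.
2. the green cassette is seated in the freed bay (((y of green_cassette in the frame of bay_left between -0.005 and 0.005 m and x of green_cassette in the frame of bay_left between -0.004 and 0.005 m and angle between the x axis of green_cassette and the x axis of bay_left, either way round below 0.1 rad and angle between the z axis of green_cassette and the z axis of bay_left, either way round below 0.06 rad and z of green_cassette in the frame of bay_left between -0.003 and 0.003 m) or (y of green_cassette in the frame of bay_right between -0.005 and 0.005 m and x of green_cassette in the frame of bay_right between -0.004 and 0.005 m and angle between the x axis of green_cassette and the x axis of bay_right, either way round below 0.1 rad and angle between the z axis of green_cassette and the z axis of bay_right, either way round below 0.06 rad and z of green_cassette in the frame of bay_right between -0.003 and 0.003 m))), for 0.2 s.
At the end, for the whole second after the job is handed in: Red lies released on the tray floor, flat within 0.1 rad. Green rests released on the freed bay: middle within 5 mm sideways, lip gap under 5 mm, within 3 mm of the plinth top, lengthways within 0.1 rad, flat within 0.06. Blue within 8 mm, grey, carton, bottle within 20 mm of their starts (all of step 1 and ((y of green_cassette in the frame of bay_left between -0.005 and 0.005 m and x of green_cassette in the frame of bay_left between -0.004 and 0.005 m and angle between the x axis of green_cassette and the x axis of bay_left, either way round below 0.1 rad and angle between the z axis of green_cassette and the z axis of bay_left, either way round below 0.06 rad and z of green_cassette in the frame of bay_left between -0.003 and 0.003 m) or (y of green_cassette in the frame of bay_right between -0.005 and 0.005 m and x of green_cassette in the frame of bay_right between -0.004 and 0.005 m and angle between the x axis of green_cassette and the x axis of bay_right, either way round below 0.1 rad and angle between the z axis of green_cassette and the z axis of bay_right, either way round below 0.06 rad and z of green_cassette in the frame of bay_right between -0.003 and 0.003 m)) and contact force between the fingers and green_cassette below 0.05 N and linear speed of green_cassette below 0.02 m/s and distance of blue_cassette from where it was at the start of the episode below 0.008 m and distance of each of grey_cassette, carton, bottle from where it was at the start of the episode below 0.02 m and angle between bottle's own z axis and vertical below 0.1 rad); the robot touches nothing.
It fails at once if the blue cassette is shifted by more than 8 mm (distance of blue_cassette from where it was at the start of the episode above 0.008 m).
It fails at once if the grey cassette or the carton is shifted by more than 20 mm (distance of any of grey_cassette, carton from where it was at the start of the episode above 0.02 m).
It fails at once if the bottle is shifted by more than 20 mm or tipped by more than 0.35 rad (distance of bottle from where it was at the start of the episode above 0.02 m or angle between bottle's own z axis and vertical above 0.35 rad).
It fails at once if the red or green cassette falls freely from more than about 18 mm (over 0.6 m/s, touching nothing) ((contact force between red_cassette and anything else below 0.005 N and linear speed of red_cassette above 0.6 m/s) or (contact force between green_cassette and anything else below 0.005 N and linear speed of green_cassette above 0.6 m/s)).
It also fails if it takes over 54 s, if anything falls off the work surface, if the arm or the gripper's body presses on something with over 40 N, if the wrist force passes 120 N, or if a joint passes its speed limit or range.

## Working session

There is one attempt and no reset: what is moved stays moved. The work goes in short steps, Python scripts to look and compute and a tool call to move; the robot and the scene stay as the last step left them, time stands still between calls to the robot, and variables do not carry over. Pictures are saved under pics/ and viewed, at most 10 in all, crops included, and the job is handed in when it is done.

Besides the shell and the picture viewer there is one more tool, called after ">>>" as name(argument=value, ...) on one line, values as JSON. send_rows: Moves the arm, as the interface text tells. Scaled input: -1 to 1 covers 30 cm each way for a shift and 2 pi rad each way for a turn. Its arguments: {"type":"object","properties":{"rows":{"type":"string"},"jaw":{"type":"number"},"force":{"type":"number"}},"required":["rows"]}

```bash
mkdir -p pics; ls; python3 - <<'E'
from plant import sensors, eyes
import cv2,numpy as np
s=sensors.get_state();print({k:np.round(v,3).tolist() for k,v in s.items()})
for n in("side","top"):
    p,d=eyes.snapshot(n);np.savez(f"pics/{n}0.npz",p=p,d=d);cv2.imwrite(f"pics/{n}0.png",p[...,::-1])
    c=eyes.calibration(n);print(n,c,(d>0).mean())
E
```

```text
pics
{'clock': 0.0, 'q': [1.19, 0.69, -0.195, 1.566, 0.157, 0.903, -0.215], 'qd': [0.0, -0.001, -0.002, -0.001, 0.0, 0.001, -0.0], 'joint_torque': [-0.0, -52.757, -1.267, -15.342, -0.053, 0.007, 0.0], 'tool_pos': [0.252, -0.571, 0.238], 'eef_rot': [0.979, 0.206, -0.0, -0.001], 'contact_force': [-1.064, -0.91, 0.283], 'moment': [0.025, -0.016, -0.024], 'finger_force': 0.0, 'opening': 0.999}
side {'fov_y': 43.78129437153518, 'cx': 312.85950628958915, 'cy': 241.44834239896835, 'dist_coeffs': array([-0.11133777,  0.        ,  0.        ,  0.        ,  0.        ]), 'world_from_camera': array([[-0.96472391, -0.16842191,  0.20234088,  0.24921761],
       [-0.26263994,  0.66859243, -0.69570427,  0.92828667],
       [-0.01811174, -0.72430534, -0.68924142,  1.0112142 ],
       [ 0.        ,  0.        ,  0.        ,  1.        ]])} 0.9960188802083333
top {'fov_y': 44.153609786510444, 'cx': 318.1425278375825, 'cy': 236.88006489923046, 'dist_coeffs': array([-0.05740337,  0.        ,  0.        ,  0.        ,  0.        ]), 'world_from_camera': array([[ 0.00676265, -0.98189635,  0.18929823,  0.33345075],
       [-0.99990641, -0.00438858,  0.01295776, -0.00131653],
       [-0.01189242, -0.18936814, -0.98183414,  1.09790008],
       [ 0.        ,  0.        ,  0.        ,  1.        ]])} 0.99591796875
```

View pics/top0.png

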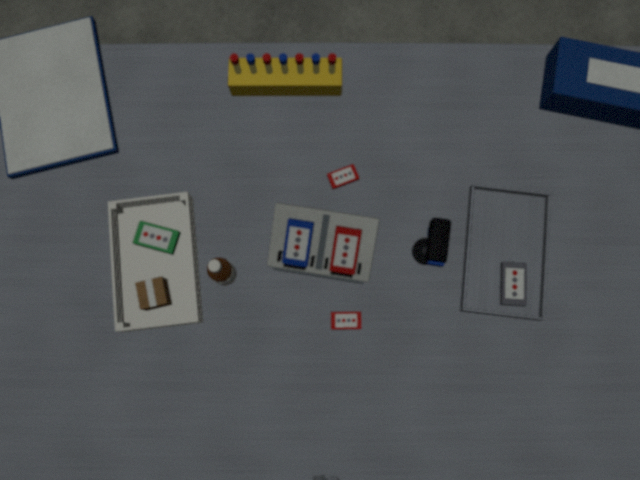

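View pics/side0.png

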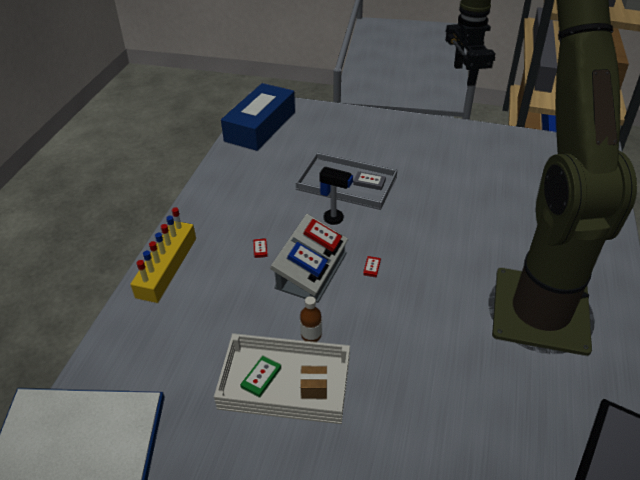

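The top view shows blue at (298,244) and the red in the right bay at (346,250). Green is in the basket at (157,237), the tray with grey is at (505,252), the scanner is at (435,245) and the bottle at (219,269). The side view shows the same layout, with the two small red look-alikes on the counter at (260,247) and (372,266).

```bash
cat > h.py <<'E'
import cv2,numpy as np
from plant import eyes
def cal(n):
    c=eyes.calibration(n);f=240/np.tan(np.radians(c["fov_y"]/2))
    return np.array([[f,0,c["cx"]],[0,f,c["cy"]],[0,0,1]]),np.array(c["dist_coeffs"]),np.array(c["world_from_camera"])
def rays(n,uv):
    K,D,T=cal(n);u=cv2.undistortPoints(np.array(uv,float).reshape(-1,1,2),K,D)[:,0]
    return T[:3,3],np.c_[u,np.ones(len(u))]@T[:3,:3].T
def plane(n,uv,z):
    o,d=rays(n,uv);return o+d*((z-o[2])/d[:,2])[:,None]
def tri(a,b):
    o,d=rays("top",a);p,e=rays("side",b);out=[]
    for x,y in zip(d,e):
        s=np.linalg.lstsq(np.c_[x,-y],p-o,rcond=None)[0];P,Q=o+s[0]*x,p+s[1]*y
        out.append([*((P+Q)/2),np.linalg.norm(P-Q)])
    return np.array(out)
def colour(p,c):
    r,g,b=[p[...,i].astype(int) for i in range(3)]
    return {"red":(r>1.8*g)&(r>1.8*b)&(r>60),"green":(g>1.5*r)&(g>1.3*b)&(g>50),"blue":(b>1.6*r)&(b>1.5*g)&(b>60)}[c].astype(np.uint8)
def labels(p,c,amin=40):
    "label holes inside coloured rims: (rim area, label area, moment centroid, minAreaRect)"
    p=cv2.resize(p,None,fx=4,fy=4,interpolation=cv2.INTER_CUBIC)
    cs,h=cv2.findContours(colour(p,c),cv2.RETR_CCOMP,cv2.CHAIN_APPROX_NONE);out=[]
    for k,q in enumerate(cs):
        if h[0][k][3]>=0 and cv2.contourArea(q)>amin*16:
            m=cv2.moments(q);r=cv2.minAreaRect(q);f=lambda v:(np.array(v)-1.5)/4
            out.append((cv2.contourArea(cs[h[0][k][3]])/16,m["m00"]/16,f([m["m10"]/m["m00"],m["m01"]/m["m00"]]),f(cv2.boxPoints(r))))
    return sorted(out,key=lambda t:-t[0])
E
python3 - <<'E'
from h import *
np.set_printoptions(precision=4,suppress=True)
P={n:np.load(f"pics/{n}0.npz")["p"] for n in("top","side")}
for c in("red","green","blue"):
    for n in P:
        for t in labels(P[n],c,20): print(c,n,np.round(t[0]),np.round(t[1]),t[2],t[3].round(1).tolist())
    a,b=labels(P["top"],c,20),labels(P["side"],c,20)
    if c!="blue" and a and b: print(tri([a[0][2]],[b[0][2]]))
E
```

```text
red top 1116.0 719.0 [345.012  250.5664] [[331.5, 265.79998779296875], [336.70001220703125, 232.10000610351562], [358.5, 235.39999389648438], [353.3999938964844, 269.1000061035156]]
red side 621.0 298.0 [323.3128 232.7836] [[309.1000061035156, 231.1999969482422], [315.3999938964844, 220.8000030517578], [337.5, 234.1999969482422], [331.29998779296875, 244.60000610351562]]
red side 259.0 138.0 [371.7499 264.5454] [[364.5, 269.79998779296875], [367.5, 256.70001220703125], [378.79998779296875, 259.29998779296875], [375.79998779296875, 272.3999938964844]]
red side 214.0 125.0 [259.7126 246.0854] [[254.0, 240.10000610351562], [265.20001220703125, 239.8000030517578], [265.5, 251.89999389648438], [254.39999389648438, 252.3000030517578]]
[[ 0.5039 -0.0345  0.0903  0.0002]]
green top 922.0 613.0 [155.072  236.4408] [[137.0, 242.0], [142.5, 222.10000610351562], [173.1999969482422, 230.60000610351562], [167.6999969482422, 250.5]]
green side 767.0 444.0 [260.4438 373.7265] [[244.89999389648438, 380.20001220703125], [262.5, 356.6000061035156], [276.1000061035156, 366.79998779296875], [258.5, 390.3999938964844]]
[[0.5407 0.3177 0.0208 0.0002]]
blue top 1097.0 729.0 [297.0819 242.9464] [[283.5, 258.29998779296875], [288.5, 224.39999389648438], [310.6000061035156, 227.60000610351562], [305.6000061035156, 261.6000061035156]]
blue side 1562.0 404.0 [257.9493 103.9517] [[239.6999969482422, 110.9000015258789], [267.0, 86.0999984741211], [276.6000061035156, 96.69999694824219], [249.3000030517578, 121.5]]
blue side 604.0 343.0 [307.984  256.8836] [[292.8999938964844, 255.39999389648438], [299.79998779296875, 244.10000610351562], [323.1000061035156, 258.20001220703125], [316.20001220703125, 269.6000061035156]]
```

```bash
python3 - <<'E'
from h import *
np.set_printoptions(precision=4,suppress=True)
P={n:np.load(f"pics/{n}0.npz")["p"] for n in("top","side")}
def ax(q):
    e=sorted([(np.linalg.norm(q[i]-q[(i+1)%4]),i) for i in range(4)])[:2]
    return [(q[i]+q[(i+1)%4])/2 for _,i in e]
L={c:(labels(P["top"],c,20)[0],labels(P["side"],c,20)) for c in("red","green","blue")}
S={"red":L["red"][1][0],"green":L["green"][1][0],"blue":L["blue"][1][1]}
C={}
for c in L:
    t=L[c][0];C[c]=tri([t[2]],[S[c][2]])[0]
    o,d=rays("top",ax(t[3]));n=np.array([-np.sin(.38),0,np.cos(.38)]) if c!="green" else np.array([0,0,1.])
    for _ in range(2):
        X=o+d*(((C[c][:3]-o)@n)/(d@n))[:,None]; v=X[0]-X[1]; v*=np.sign(v[0]); yaw=np.arctan2(v[1],v[0])
        if c!="green": n=np.array([-np.sin(.38)*np.cos(yaw),-np.sin(.38)*np.sin(yaw),np.cos(.38)])
    print(c,C[c],"yaw",yaw,"len",np.linalg.norm(v),"under",C[c][:3]-.015*n)
d=C["blue"][:3]-C["red"][:3];print("blue-red",d,np.linalg.norm(d),"yaw from pair",np.arctan2(-d[0],d[1]))
print("tray rim",plane("top",[(471,187),(547,194),(541,319),(461,311)],.025))
print("grey",plane("top",[(514,284)],.02),"carton",plane("top",[(153,293)],.04))
print("basket rim",plane("top",[(108,201),(189,193),(200,320),(115,329)],.045))
print("bottle",plane("top",[(215,265)],.115),"scanner head",plane("top",[(439,219),(439,246),(429,219),(450,219)],.147))
E
```

```text
red [ 0.5039 -0.0345  0.0903  0.0002] yaw -0.14759333832003452 len 0.06020044927774879 under [ 0.5094 -0.0354  0.0764]
green [0.5407 0.3177 0.0208 0.0002] yaw 1.3091378702209724 len 0.06114681359996534 under [0.5407 0.3177 0.0058]
blue [0.517  0.0484 0.0903 0.0002] yaw -0.1599854744312778 len 0.060778973226030104 under [0.5225 0.0475 0.0764]
blue-red [ 0.013   0.0829 -0.0001] 0.0839584602782339 yaw from pair -0.15563277541654982
tray rim [[ 0.6371 -0.2738  0.025 ]
 [ 0.6244 -0.4172  0.025 ]
 [ 0.391  -0.3909  0.025 ]
 [ 0.4052 -0.246   0.025 ]]
grey [[ 0.455  -0.3466  0.02  ]] carton [[0.433  0.3097 0.04  ]]
basket rim [[0.6025 0.4031 0.045 ]
 [0.618  0.252  0.045 ]
 [0.3853 0.2212 0.045 ]
 [0.3678 0.3733 0.045 ]]
bottle [[0.474  0.1849 0.115 ]] scanner head [[ 0.5477 -0.1875  0.147 ]
 [ 0.5025 -0.1861  0.147 ]
 [ 0.5476 -0.171   0.147 ]
 [ 0.5477 -0.2057  0.147 ]]
```

```bash
cat > go.py <<'E'
import sys,numpy as np
from scipy.spatial.transform import Rotation as R
from plant import sensors
s=sensors.get_state();p=np.array(s["tool_pos"]);r=R.from_quat(s["eef_rot"]).as_matrix()
yaw=np.arctan2(r[1,0],r[0,0])
print("t %.2f pos %s yaw %.3f q %s f %s"%(s["clock"],p.round(4),yaw,np.round(s["q"],2),np.round(s["contact_force"],1)))
for a in sys.argv[1:]:   # x,y,z,yaw in sequence; each relative to the previous target
    t=np.array(a.split(","),float);w=(yaw-t[3]+np.pi)%(2*np.pi)-np.pi
    print(a,"->",(r.T@(t[:3]-p)/.3).round(4),"turn",round(w/(2*np.pi),4),"dist",np.linalg.norm(t[:3]-p).round(3))
    c,n=np.cos(t[3]),np.sin(t[3]);p,yaw=t[:3],t[3];r=np.array([[c,n,0],[n,-c,0],[0,0,-1]])
E
python3 go.py 0.40,-0.30,0.238,-0.155 0.507,-0.035,0.238,-0.155 0.507,-0.035,0.11,-0.155 0.507,-0.035,0.073,-0.155
```

```text
t 0.10 pos [ 0.2516 -0.5715  0.238 ] yaw 0.415 q [ 1.19  0.69 -0.19  1.57  0.16  0.9  -0.22] f [-0.6 -0.3 -0.3]
0.40,-0.30,0.238,-0.155 -> [ 0.8175 -0.6289  0.0009] turn 0.0907 dist 0.309
0.507,-0.035,0.238,-0.155 -> [ 0.216  -0.9278  0.    ] turn 0.0 dist 0.286
0.507,-0.035,0.11,-0.155 -> [0.     0.     0.4267] turn 0.0 dist 0.128
0.507,-0.035,0.073,-0.155 -> [0.     0.     0.1233] turn 0.0 dist 0.037
```

>>> send_rows(rows="0.8175 -0.629 0 0.0907;0.8175 -0.629 0 0.0907;0.8175 -0.629 0 0.0907;0.8175 -0.629 0 0.0907;0.8175 -0.629 0 0.0907;0.8175 -0.629 0 0.0907;0.8175 -0.629 0 0.0907;0.8175 -0.629 0 0.0907", jaw=-0.36, force=10)

```text
clock: 0.77
tool_pos: [0.4032, -0.2943, 0.2385]
eef_rot: [0.997, -0.074, 0.0, -0.002]
contact_force: [0.7, 0.0, -0.2]
opening: 0.684
finger_force: 0.0
```

>>> send_rows(rows="0.216 -0.928 0 0;0.216 -0.928 0 0;0.216 -0.928 0 0;0.216 -0.928 0 0;0.216 -0.928 0 0;0.216 -0.928 0 0;0.216 -0.928 0 0;0.216 -0.928 0 0;0.216 -0.928 0 0")

```text
clock: 1.52
tool_pos: [0.5077, -0.0327, 0.2383]
eef_rot: [0.997, -0.075, -0.0, -0.0]
contact_force: [-1.0, -0.5, -0.2]
opening: 0.678
finger_force: 0.0
```

```bash
python3 go.py  0.507,-0.035,0.11,-0.155 0.507,-0.035,0.073,-0.155
```

```text
t 1.52 pos [ 0.5077 -0.0327  0.2383] yaw -0.149 q [-0.05  0.54  0.04  1.92 -0.03  0.69 -1.71] f [-1.  -0.5 -0.2]
0.507,-0.035,0.11,-0.155 -> [-0.0011  0.0084  0.4278] turn 0.0009 dist 0.128
0.507,-0.035,0.073,-0.155 -> [0.     0.     0.1233] turn 0.0 dist 0.037
```

>>> send_rows(rows="0 0 0.13 0;0 0 0.26 0;0 0 0.38 0;0 0 0.44 0;0 0 0.44 0;0 0 0.44 0")

```text
clock: 2.02
tool_pos: [0.5063, -0.0372, 0.1063]
eef_rot: [0.997, -0.079, -0.001, 0.001]
contact_force: [0.4, 0.7, 0.5]
opening: 0.68
finger_force: 0.0
```

```bash
python3 go.py  0.507,-0.035,0.073,-0.155; python3 - <<'E'
from h import *
p,_=eyes.snapshot("side");cv2.imwrite("pics/s1.png",cv2.resize(p[130:330,200:460],None,fx=3,fy=3)[...,::-1])
E
```

```text
t 2.02 pos [ 0.5063 -0.0372  0.1063] yaw -0.157 q [-0.03  0.76  0.02  2.03 -0.04  0.35 -1.71] f [0.4 0.7 0.5]
0.507,-0.035,0.073,-0.155 -> [ 0.0015 -0.0076  0.111 ] turn -0.0004 dist 0.033
```

View pics/s1.png

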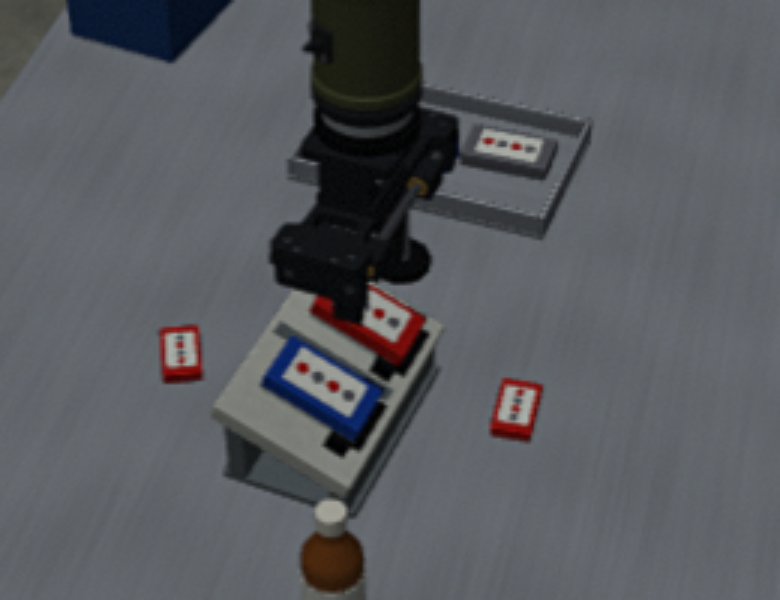

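The crop shows the fingers straddling the red cassette near (355,300), clear of the blue one at (325,385). I'll descend and grip.

>>> send_rows(rows="0.0015 -0.007 0.04 0;0.0015 -0.007 0.08 0;0.0015 -0.007 0.11 0;0.0015 -0.007 0.11 0;0.0015 -0.007 0.11 0;0.0015 -0.007 0.11 0")

```text
clock: 2.57
tool_pos: [0.5086, -0.0337, 0.0747]
eef_rot: [0.997, -0.078, 0.001, 0.0]
contact_force: [0.0, -0.2, -0.7]
opening: 0.679
finger_force: 0.0
```

>>> send_rows(rows="0 0 0 0;0 0 0 0;0 0 0 0;0 0 0 0;0 0 0 0;0 0 0 0", jaw=1, force=10)

```text
clock: 3.07
tool_pos: [0.5084, -0.0336, 0.0743]
eef_rot: [0.997, -0.078, 0.0, 0.0]
contact_force: [0.4, -0.6, 7.0]
opening: 0.524
finger_force: 10.0
```

```bash
python3 go.py; python3 -c "
from plant import sensors
for i in range(1):
  s=sensors.get_state();print(s['opening']*88,s['finger_force'])"
```

```text
t 3.07 pos [ 0.5084 -0.0336  0.0743] yaw -0.155 q [-0.03  0.82  0.02  2.04 -0.04  0.28 -1.71] f [ 0.4 -0.6  7. ]
46.11158096613812 10.00030461786082
```

>>> send_rows(rows="0 0 -0.03 0;0 0 -0.08 0;0 0 -0.2 0;0 0 -0.33 0;0 0 -0.46 0;0 0 -0.52 0;0 0 -0.52 0")

```text
clock: 3.65
tool_pos: [0.5106, -0.0335, 0.2343]
eef_rot: [0.997, -0.078, 0.004, -0.0]
contact_force: [-0.2, 0.2, -1.2]
opening: 0.523
finger_force: 10.0
```

```bash
python3 go.py .574,-.335,.23,-.155 .574,-.339,.04,-.155 .574,-.339,.017,-.155; python3 -c "
from plant import sensors
s=sensors.get_state();print(s['opening']*88,s['finger_force'])"
```

```text
t 3.65 pos [ 0.5106 -0.0335  0.2343] yaw -0.155 q [-0.05  0.54  0.04  1.92 -0.04  0.67 -1.71] f [-0.2  0.2 -1.2]
.574,-.335,.23,-.155 -> [0.3643 0.96   0.0163] turn -0.0001 dist 0.308
.574,-.339,.04,-.155 -> [0.0021 0.0132 0.6333] turn 0.0 dist 0.19
.574,-.339,.017,-.155 -> [0.     0.     0.0767] turn 0.0 dist 0.023
46.04335149453944 9.999957896070555
```

>>> send_rows(rows="0.03 0.08 0.01 0;0.08 0.21 0.01 0;0.13 0.34 0.01 0;0.178 0.47 0.01 0;0.228 0.6 0.01 0;0.277 0.73 0.01 0;0.326 0.86 0.01 0;0.353 0.93 0.01 0;0.364 0.96 0.01 0;0.364 0.96 0.01 0")

```text
clock: 4.48
tool_pos: [0.5702, -0.3373, 0.2252]
eef_rot: [0.997, -0.079, -0.001, 0.0]
contact_force: [-0.7, 1.1, -0.4]
opening: 0.518
finger_force: 10.0
```

>>> send_rows(rows="0 0.013 0.1 0;0 0.013 0.22 0;0 0.013 0.34 0;0 0.013 0.46 0;0 0.013 0.56 0;0 0.013 0.62 0;0 0.013 0.635 0;0 0.013 0.635 0;0 0.013 0.635 0")

```text
clock: 5.23
tool_pos: [0.5718, -0.3374, 0.0372]
eef_rot: [0.997, -0.077, 0.001, -0.0]
contact_force: [0.9, -0.2, 1.2]
opening: 0.521
finger_force: 10.0
```

```bash
python3 go.py .574,-.339,.019,-.155 .574,-.339,.008,-.155;python3 - <<'E'
from h import *
p,_=eyes.snapshot("side");q,_=eyes.snapshot("top")
cv2.imwrite("pics/s2.png",np.hstack([cv2.resize(p[80:280,270:430],(400,500)),cv2.resize(q[160:340,420:564],(400,500))])[...,::-1])
E
```

```text
t 5.23 pos [ 0.5718 -0.3374  0.0372] yaw -0.154 q [ 0.46  1.   -0.    1.56 -0.    0.58 -1.26] f [ 0.9 -0.2  1.2]
.574,-.339,.019,-.155 -> [0.0081 0.0043 0.0606] turn 0.0002 dist 0.018
.574,-.339,.008,-.155 -> [0.     0.     0.0367] turn 0.0 dist 0.011
```

View pics/s2.png

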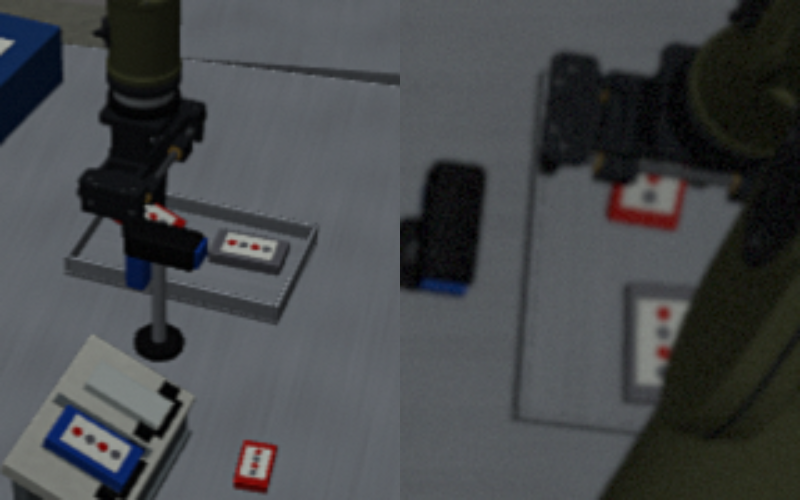

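Red hangs over the far half of the tray, at right-panel (648,205), with a clear gap to grey at (655,345). The freed plinth shows at left-panel (130,395). I'll lower it now with a light grip.

>>> send_rows(rows="0 0 0.03 0;0 0 0.055 0;0 0 0.065 0;0 0 0.075 0;0 0 0.085 0;0 0 0.09 0;0 0 0.09 0;0 0 0.09 0", force=4)

```text
clock: 6.0
tool_pos: [0.5703, -0.3386, 0.0089]
eef_rot: [0.997, -0.078, -0.001, -0.0]
contact_force: [0.0, -0.3, -0.2]
opening: 0.519
finger_force: 4.0
```

>>> send_rows(rows="0 0 0 0;0 0 0 0;0 0 0 0;0 0 0 0", jaw=-0.36)

```text
clock: 6.33
tool_pos: [0.5708, -0.3387, 0.0093]
eef_rot: [0.997, -0.077, -0.0, 0.0]
contact_force: [0.1, 0.3, 1.0]
opening: 0.68
finger_force: 0.0
```

>>> send_rows(rows="0 0 -0.05 0;0 0 -0.15 0;0 0 -0.28 0;0 0 -0.42 0;0 0 -0.56 0;0 0 -0.69 0;0 0 -0.74 0;0 0 -0.74 0")

```text
clock: 7.0
tool_pos: [0.5734, -0.3403, 0.2381]
eef_rot: [0.997, -0.078, 0.005, 0.002]
contact_force: [0.1, -0.1, 0.2]
opening: 0.681
finger_force: 0.0
```

```bash
python3 go.py .5,-.06,.23,.6 .541,.2,.23,1.309 .541,.318,.23,1.309
```

```text
t 7.00 pos [ 0.5734 -0.3403  0.2381] yaw -0.155 q [ 0.46  0.74  0.01  1.45 -0.01  0.94 -1.25] f [ 0.1 -0.1  0.2]
.5,-.06,.23,.6 -> [-0.3868 -0.8854  0.0194] turn -0.1202 dist 0.29
.541,.2,.23,1.309 -> [ 0.6022 -0.6381  0.    ] turn -0.1128 dist 0.263
.541,.318,.23,1.309 -> [ 0.3799 -0.1018  0.    ] turn 0.0 dist 0.118
```

>>> send_rows(rows="-0.387 -0.885 0 -0.12;-0.387 -0.885 0 -0.12;-0.387 -0.885 0 -0.12;-0.387 -0.885 0 -0.12;-0.387 -0.885 0 -0.12;-0.387 -0.885 0 -0.12;-0.387 -0.885 0 -0.12;-0.387 -0.885 0 -0.12")

```text
clock: 7.67
tool_pos: [0.4944, -0.0489, 0.2312]
eef_rot: [0.953, 0.301, -0.001, -0.003]
contact_force: [-1.3, -0.5, -0.6]
opening: 0.68
finger_force: 0.0
```

>>> send_rows(rows="0.602 -0.638 0 -0.113;0.602 -0.638 0 -0.113;0.602 -0.638 0 -0.113;0.602 -0.638 0 -0.113;0.602 -0.638 0 -0.113;0.602 -0.638 0 -0.113;0.602 -0.638 0 -0.113;0.602 -0.638 0 -0.113")

```text
clock: 8.33
tool_pos: [0.5376, 0.2069, 0.2309]
eef_rot: [0.791, 0.611, 0.001, -0.002]
contact_force: [-0.1, -0.8, 1.5]
opening: 0.682
finger_force: 0.0
```

```bash
python3 go.py .541,.318,.23,1.309 .541,.318,.05,1.309;python3 - <<'E'
from h import *
np.set_printoptions(precision=4,suppress=True)
p,_=eyes.snapshot("side");q,_=eyes.snapshot("top")
cv2.imwrite("pics/s3.png",np.hstack([cv2.resize(p[80:280,270:430],(400,500)),cv2.resize(q[160:340,420:564],(400,500))])[...,::-1])
for c in("red","green"):
  a,b=labels(q,c,20),labels(p,c,20)
  for t in a[:1]: print(c,plane("top",[t[2]],.02),t[1])
  print([ (x[0],x[2].round(1)) for x in b])
  if a and b: print(tri([a[0][2]],[b[0][2]]))
E
```

```text
t 8.33 pos [0.5376 0.2069 0.2309] yaw 1.315 q [-0.23  0.65 -0.37  1.72  0.29  0.83 -0.98] f [-0.1 -0.8  1.5]
.541,.318,.23,1.309 -> [ 0.3613 -0.0827  0.0044] turn 0.001 dist 0.111
.541,.318,.05,1.309 -> [0.  0.  0.6] turn 0.0 dist 0.18
red [[ 0.5702 -0.3391  0.02  ]] 623.5625
[(260.28125, array([371.8, 264.6]))]
[[ 0.5467 -0.4383 -0.3622  0.2115]]
[(795.15625, array([260.4, 373.7]))]
```

View pics/s3.png

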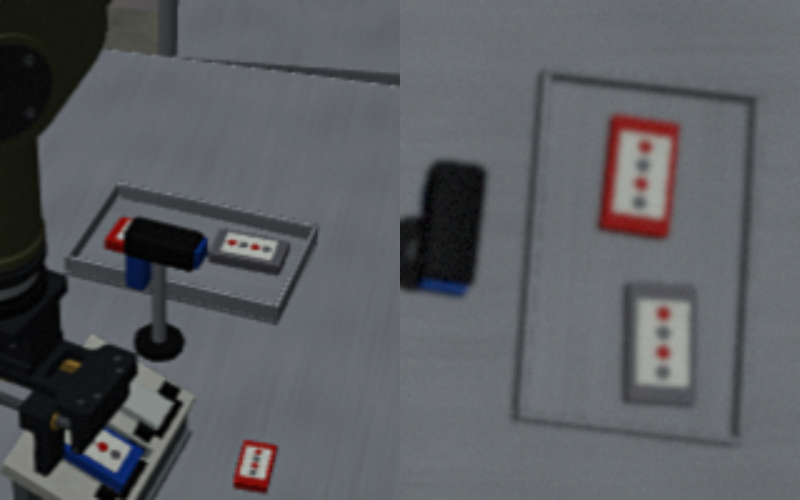

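The red cassette lies flat in the tray at right-panel (640,177), beside grey at (660,343). Next is the green one.

>>> send_rows(rows="0.12 -0.03 0 0;0.24 -0.06 0 0;0.361 -0.083 0 0;0.361 -0.083 0 0;0.361 -0.083 0.12 0;0.361 -0.083 0.24 0;0.361 -0.083 0.37 0;0.361 -0.083 0.5 0;0.361 -0.083 0.58 0;0.361 -0.083 0.6 0")

```text
clock: 9.27
tool_pos: [0.5404, 0.3071, 0.0467]
eef_rot: [0.794, 0.608, -0.005, 0.001]
contact_force: [-0.2, 0.1, 0.7]
opening: 0.683
finger_force: 0.0
```

>>> send_rows(rows="0 0 0 0;0 0 0 0;0 0 0 0")

```text
clock: 9.52
tool_pos: [0.5441, 0.3126, 0.0533]
eef_rot: [0.794, 0.608, 0.002, 0.0]
contact_force: [-0.3, 0.3, 1.5]
opening: 0.679
finger_force: 0.0
```

```bash
python3 go.py .541,.318,.008,1.309
```

```text
t 9.52 pos [0.5441 0.3126 0.0533] yaw 1.308 q [-0.46  0.95 -0.25  1.68  0.39  0.56 -1.21] f [-0.3  0.3  1.5]
.541,.318,.008,1.309 -> [ 0.0144 -0.0149  0.1512] turn -0.0002 dist 0.046
```

>>> send_rows(rows="0.014 -0.015 0.05 0;0.014 -0.015 0.1 0;0.014 -0.015 0.13 0;0.014 -0.015 0.147 0;0.014 -0.015 0.147 0;0.014 -0.015 0.147 0;0.014 -0.015 0.147 0")

```text
clock: 10.1
tool_pos: [0.5399, 0.3179, 0.008]
eef_rot: [0.793, 0.609, 0.001, 0.0]
contact_force: [0.3, -0.1, -0.1]
opening: 0.679
finger_force: 0.0
```

```bash
python3 go.py .541,.318,.009,1.309
```

```text
t 10.10 pos [0.5399 0.3179 0.008 ] yaw 1.309 q [-0.48  1.02 -0.22  1.68  0.41  0.49 -1.23] f [ 0.3 -0.1 -0.1]
.541,.318,.009,1.309 -> [ 0.0011  0.0034 -0.0032] turn -0.0001 dist 0.001
```

>>> send_rows(rows="0 0 0 0;0 0 0 0;0 0 0 0;0 0 0 0;0 0 0 0", jaw=1, force=8)

```text
clock: 10.52
tool_pos: [0.5396, 0.3179, 0.0076]
eef_rot: [0.793, 0.609, 0.0, 0.0]
contact_force: [0.1, -0.2, 4.7]
opening: 0.524
finger_force: 8.0
```

>>> send_rows(rows="0 0 -0.04 0;0 0 -0.14 0;0 0 -0.27 0;0 0 -0.4 0;0 0 -0.53 0;0 0 -0.66 0;0 0 -0.73 0;0 0 -0.74 0")

```text
clock: 11.18
tool_pos: [0.5411, 0.3195, 0.2349]
eef_rot: [0.793, 0.609, 0.005, 0.0]
contact_force: [-0.0, -0.2, -0.6]
opening: 0.519
finger_force: 8.0
```

```bash
python3 go.py .53,.12,.23,.5 .509,-.034,.23,-.155 .509,-.034,.125,-.155;python3 -c "
from plant import sensors
s=sensors.get_state();print(s['opening']*88,s['finger_force'])"
```

```text
t 11.18 pos [0.5411 0.3195 0.2349] yaw 1.309 q [-0.41  0.71 -0.35  1.56  0.29  0.91 -1.12] f [-0.  -0.2 -0.6]
.53,.12,.23,.5 -> [-0.6522  0.1364  0.0125] turn 0.1287 dist 0.2
.509,-.034,.23,-.155 -> [-0.3075  0.4169  0.    ] turn 0.1042 dist 0.155
.509,-.034,.125,-.155 -> [0.   0.   0.35] turn 0.0 dist 0.105
45.644796682183944 7.9998815059661865
```

>>> send_rows(rows="-0.1 0.02 0 0.018;-0.2 0.04 0 0.037;-0.3 0.06 0 0.056;-0.4 0.08 0 0.075;-0.5 0.1 0 0.094;-0.6 0.12 0 0.112;-0.652 0.136 0 0.129;-0.652 0.136 0 0.129")

```text
clock: 11.85
tool_pos: [0.5271, 0.1123, 0.2284]
eef_rot: [0.97, 0.242, -0.002, 0.002]
contact_force: [-0.5, 0.2, -0.0]
opening: 0.52
finger_force: 8.0
```

>>> send_rows(rows="-0.05 0.07 0 0.018;-0.1 0.14 0 0.036;-0.16 0.21 0 0.055;-0.21 0.28 0 0.073;-0.26 0.35 0 0.09;-0.3075 0.417 0 0.104;-0.3075 0.417 0 0.104;-0.3075 0.417 0 0.104")

```text
clock: 12.52
tool_pos: [0.5064, -0.0358, 0.2287]
eef_rot: [0.997, -0.077, -0.001, -0.0]
contact_force: [0.1, 1.0, -0.3]
opening: 0.519
finger_force: 8.0
```

```bash
python3 go.py .509,-.034,.125,-.155
```

```text
t 12.52 pos [ 0.5064 -0.0358  0.2287] yaw -0.154 q [-0.04  0.55  0.03  1.93 -0.02  0.66 -1.72] f [ 0.1  1.  -0.3]
.509,-.034,.125,-.155 -> [ 0.0081 -0.0073  0.3456] turn 0.0002 dist 0.104
```

>>> send_rows(rows="0.008 -0.007 0.1 0;0.008 -0.007 0.2 0;0.008 -0.007 0.3 0;0.008 -0.007 0.37 0;0.008 -0.007 0.4 0;0.008 -0.007 0.4 0;0.008 -0.007 0.4 0;0.008 -0.007 0.4 0")

```text
clock: 13.18
tool_pos: [0.5105, -0.0333, 0.1102]
eef_rot: [0.997, -0.077, 0.001, -0.0]
contact_force: [1.0, -0.5, -0.2]
opening: 0.522
finger_force: 8.0
```

```bash
python3 go.py .509,-.034,.078,-.155;python3 - <<'E'
from h import *
p,_=eyes.snapshot("side");q,_=eyes.snapshot("top")
cv2.imwrite("pics/s4.png",np.hstack([cv2.resize(p[190:310,265:361],(400,500)),cv2.resize(q[195:295,280:360],(400,500))])[...,::-1])
E
```

```text
t 13.18 pos [ 0.5105 -0.0333  0.1102] yaw -0.154 q [-0.03  0.75  0.01  2.02 -0.03  0.36 -1.72] f [ 1.  -0.5 -0.2]
.509,-.034,.078,-.155 -> [-0.0047  0.0031  0.1073] turn 0.0002 dist 0.032
```

View pics/s4.png

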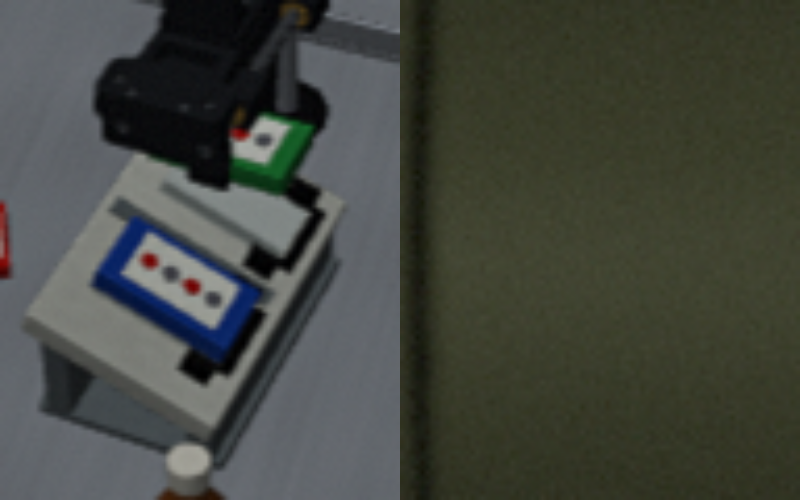

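Green hangs level above the freed plinth (left panel, about (235,165)); the arm hides the top view. I'll press it down gently so that it pivots onto the slope.

>>> send_rows(rows="0 0 0.015 0;0 0 0.03 0;0 0 0.04 0;0 0 0.05 0;0 0 0.06 0;0 0 0.07 0;0 0 0.075 0;0 0 0.075 0", force=4)

```text
clock: 13.95
tool_pos: [0.5091, -0.034, 0.0862]
eef_rot: [0.997, -0.077, -0.0, 0.0]
contact_force: [0.0, -0.4, -1.3]
opening: 0.525
finger_force: 4.0
```

```bash
python3 go.py .508,-.034,.079,-.155;python3 -c "
from plant import sensors
s=sensors.get_state();print(s['opening']*88,s['finger_force'])"
```

```text
t 13.95 pos [ 0.5091 -0.034   0.0862] yaw -0.155 q [-0.03  0.8   0.01  2.03 -0.03  0.31 -1.72] f [ 0.  -0.4 -1.3]
.508,-.034,.079,-.155 -> [-0.0035  0.0005  0.0239] turn -0.0 dist 0.007
46.22490614274925 4.000010043382645
```

>>> send_rows(rows="0 0 0.008 0;-0.002 0 0.016 0;-0.003 0 0.023 0;-0.004 0 0.028 0;-0.005 0 0.03 0;-0.005 0 0.03 0;-0.005 0 0.03 0")

```text
clock: 14.53
tool_pos: [0.5077, -0.0338, 0.0775]
eef_rot: [0.997, -0.077, -0.0, 0.0]
contact_force: [-0.1, 0.7, -1.7]
opening: 0.523
finger_force: 4.0
```

```bash
python3 go.py .508,-.034,.079,-.155;python3 - <<'E'
from h import *
p,_=eyes.snapshot("side")
cv2.imwrite("pics/s5.png",cv2.resize(p[190:310,265:361],(480,600),interpolation=cv2.INTER_CUBIC)[...,::-1])
E
```

```text
t 14.53 pos [ 0.5077 -0.0338  0.0775] yaw -0.155 q [-0.03  0.81  0.01  2.04 -0.03  0.29 -1.72] f [-0.1  0.7 -1.7]
.508,-.034,.079,-.155 -> [ 0.001   0.0006 -0.0049] turn -0.0 dist 0.002
```

View pics/s5.png

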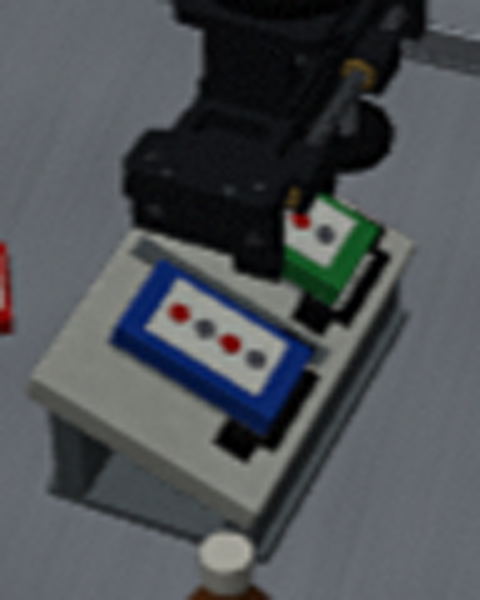

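Green lies along the slope between the stops at (330,250), parallel to blue and almost at the lip. I'll slide it a few millimetres down, release, retreat and measure.

>>> send_rows(rows="-0.003 0 0.003 0;-0.007 0 0.006 0;-0.01 0 0.008 0;-0.01 0 0.008 0;-0.01 0 0.008 0")

```text
clock: 15.0
tool_pos: [0.505, -0.0333, 0.0753]
eef_rot: [0.997, -0.077, 0.0, 0.0]
contact_force: [0.2, 0.3, 1.9]
opening: 0.522
finger_force: 4.0
```

>>> send_rows(rows="0 0 0 0;0 0 0 0;0 0 0 0;0 0 0 0", jaw=-0.36)

```text
clock: 15.33
tool_pos: [0.5047, -0.0333, 0.0751]
eef_rot: [0.997, -0.077, -0.0, 0.0]
contact_force: [-0.3, 0.1, -1.1]
opening: 0.679
finger_force: 0.0
```

>>> send_rows(rows="0 0 -0.03 0;0 0 -0.08 0;0 0 -0.16 0;0 0 -0.28 0;0 0 -0.41 0;0 0 -0.5 0;0 0 -0.5 0")

```text
clock: 15.92
tool_pos: [0.5081, -0.0336, 0.2309]
eef_rot: [0.997, -0.078, 0.005, -0.0]
contact_force: [0.4, -0.8, 0.1]
opening: 0.677
finger_force: 0.0
```

>>> send_rows(rows="0 -0.1 0 0;0 -0.2 0 0;0 -0.33 0 0;0 -0.46 0 0;0 -0.6 0 0;0 -0.73 0 0;0 -0.85 0 0;0 -0.95 0 0;0 -0.95 0 0")

```text
clock: 16.67
tool_pos: [0.5478, 0.2575, 0.2247]
eef_rot: [0.997, -0.072, -0.0, -0.003]
contact_force: [0.4, 1.0, -0.4]
opening: 0.681
finger_force: 0.0
```

```bash
cat > chk.py <<'E'
from h import *
np.set_printoptions(precision=4,suppress=True)
p,_=eyes.snapshot("side");q,_=eyes.snapshot("top")
np.savez("pics/last.npz",p=p,q=q)
P0={n:np.load(f"pics/{n}0.npz")["p"] for n in("top","side")}
C={}
for c in("green","blue"):
    a=labels(q,c,20); b=[x for x in labels(p,c,20) if x[2][1]>150]
    print(c,[(x[2].round(1),x[3].round(1).tolist()) for x in a[:1]],[x[2].round(1) for x in b])
    if a and b: C[c]=tri([a[0][2]],[b[0][2]])[0];print(C[c])
if len(C)==2:
    d=C["green"][:3]-C["blue"][:3];y=-.155;t=.38
    X=np.array([np.cos(t)*np.cos(y),np.cos(t)*np.sin(y),np.sin(t)]);Y=np.array([-np.sin(y),np.cos(y),0]);Z=np.cross(X,Y)
    print("green-blue in bay axes mm",np.array([X@d,Y@d+.084,Z@d])*1e3)
    d=C["green"][:3]-[.5039,-.0345,.0903];print("green-red0",np.array([X@d,Y@d,Z@d])*1e3)
cv2.imwrite("pics/c%d.png"%len(__import__("os").listdir("pics")),np.hstack([cv2.resize(p[190:310,265:361],(400,500)),cv2.resize(q[190:290,280:360],(400,500))])[...,::-1])
E
python3 go.py; python3 chk.py; ls pics
```

```text
t 16.67 pos [0.5478 0.2575 0.2247] yaw -0.145 q [-0.55  0.68  0.07  1.65 -0.07  0.81 -2.16] f [ 0.4  1.  -0.4]
green [(array([344.7, 250.6]), [[331.20001220703125, 265.79998779296875], [336.5, 231.89999389648438], [358.20001220703125, 235.3000030517578], [352.8999938964844, 269.20001220703125]])] [array([323.2, 232.9])]
[ 0.504  -0.034   0.0904  0.0003]
blue [(array([297.1, 243. ]), [[283.3999938964844, 258.29998779296875], [288.5, 224.39999389648438], [310.70001220703125, 227.6999969482422], [305.6000061035156, 261.6000061035156]])] [array([308. , 256.9])]
[0.5169 0.0484 0.0903 0.0002]
green-blue in bay axes mm [-0.0211  0.5477  0.0666]
green-red0 [0.0585 0.489  0.0601]
c10.png
last.npz
s1.png
s2.png
s3.png
s4.png
s5.png
side0.npz
side0.png
top0.npz
top0.png
```

Green sits within 0.5 mm of where red was seated. One last look before handing in.

View pics/c10.png

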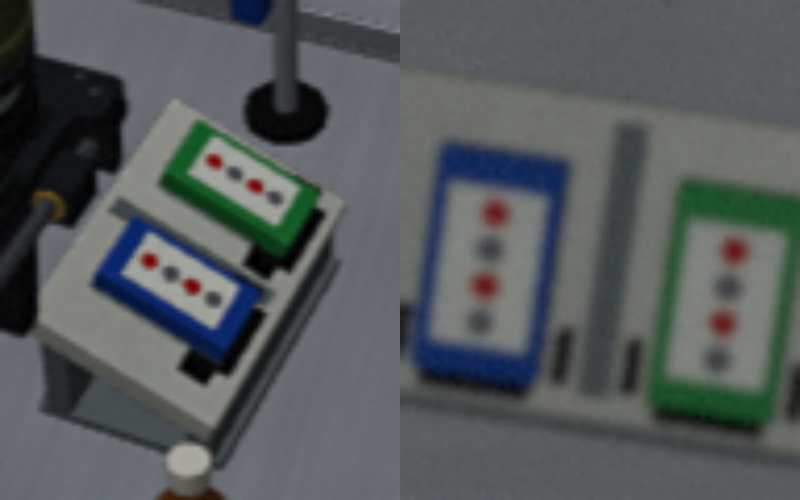

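Green is seated against the lip between the stops at left-panel (240,190), parallel to the unmoved blue.

```bash
python3 -c "
from plant import finish_job
print(finish_job())"
```

```text
the job is handed in; nothing more can be done
None
```

The job is handed in: red lies flat and released in the tray beside grey, and green is seated in the freed right bay, within about 0.5 mm of where red sat; blue hasn't moved, and I didn't re-measure grey, the carton or the bottle at the end.

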